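# Slide the tall battery pack into its charging dock and switch the charger on

### The arm

A 7-joint arm with a two-finger parallel gripper is mounted at the origin on a cart in front of the work surface, level with it; the furniture and walls round the work are solid. World frame = base frame: x ahead of the robot, y to its left, z up, the work surface at z = 0. Lengths are in m, angles in rad, forces in N, time in s.
With the tool pointing down it reaches from about 0.4 to 0.85 m from the base axis. Payload 4.5 kg.
Tool frame: the origin (TCP) lies midway between the tips of the shut fingers; the grasp point (between the pads) lies 19 mm behind it (r.grip_point_offset is the distance from the TCP to the grasp point, in m); z points along the fingers, y is the line along which they close (so a half turn about z gives the same grasp; the last joint's range is limited). The gripper opens to 88 mm and grips with 3 to 60 N. Pads are 18 mm wide; open, the fingers measure 123 mm over their backs; the gripper's body (75 mm by 187 mm) begins 45 mm behind the grasp point.
Start: joints at [-1.202, 0.689, -0.195, 1.565, 0.157, 0.902, -0.215], TCP at [0.205, 0.59, 0.239] pointing down, gripper open.
Joint ranges: [-3.01, 3.01], [-0.46, 2.08], [-1.47, 1.51], [0.13, 2.56], [-1, 4.14], [0.04, 2.09], [-2.66, 2.66]. Speed limits (rad/s): [2.57, 2.57, 3.14, 3.14, 3.14, 3.14, 3.14].

### API

Orientations are given as a unit quaternion [x, y, z, w].
In Python, from plant import r, optics gives the robot as it stands.
- The arm moves only by the shell command python3 -m pendant 'ROWS' [OPENING] [FORCE]. ROWS is JSON, a list of rows, each a list of 6 numbers: the shift along the tool's x, y, z as a fraction of full scale, then the turn, a rotation vector about the tool's x, y, z as a fraction of full scale. A call has 1 to 5 rows; each row shifts and turns the commanded pose from where the row before left it, along the tool's axes as they then stand; what a row does not reach is not made up. Full scale, the value 1, is 0.025 m for a shift and pi rad for a turn. A row lasts 1/12 s, in which the tool goes at most 41.7 mm and 7.16 degrees, less where a joint would pass 70% of its speed; a pose out of reach is approached as far as the arm can. A call with a number of a shift or a turn outside -1 to 1 is refused whole. A call with a gripper value outside its range is refused whole. OPENING is the opening, from -1 (shut) to 1 (fully open), set as the call begins (- or left out, the last holds). The fingers move at their own pace and stop on an object; FORCE is the grip in N (left out, the last holds). Time passes only in rows, so rows that do not move let the fingers close. It gives the time, the measured TCP pose, the force, the opening and the grip force at its end, in the units of the state.
- r.get_state(): the state, without advancing time (a new reading comes with each control period).
- optics.snapshot(name): name is "side" or "top"; returns (picture, depth): 384x512x3 uint8, blue, green, red; 384x512 float32, m along the optical axis (not along the pixel's ray), 0 where there is no reading.
- optics.calibration(name): a dict with "vfov" (degrees; the focal length in pixels is half the picture's height over the tangent of half this angle, whatever the lens; pixels are square), "cx", "cy" (the principal point, pixels), "k1" (the pictures are not rectified: a ray, as slopes to the right and down, at radius r is drawn at 1 + k1 r^2 times it, then the intrinsics apply), "cam_to_world" (4x4, takes a point from camera to world coordinates). Camera axes: x right, y up, looking along -z (the intrinsics and any distortion apply to the point x, -y, -z); pixel columns grow to the right and rows downward; lengths in m; the calibration is good to about 2 mm. A picture is of the moment at which its call begins. calibration takes no time and is no camera call.
- r.finish_job(): hands the job in; it is judged then, once.
The state is a dict: "clock": time; "q": joint angles; "qd": joint speeds; "joint_torque": joint torques, N m; "tool_pos": TCP position; "eef_rot": TCP orientation; "contact_force": force on the tool from outside, world axes, zero at the start; "moment": the same for the moment, N m; "opening": opening from 0.0 (shut) to 1.0 (fully open); "finger_force": force on a finger pad.
Only numpy, scipy, OpenCV 4.12 (cv2) and the standard library are available. Lean on these libraries where they do the work, as an engineer would, in place of code of your own. Each camera call takes 0.05 s, during which the arm holds its last target. There are 200 camera calls.

### The job

Put the tall, top-heavy battery pack on charge: with the fingertips, push it low down on its dark base and slide it upright across the board into the dock, contact end first, until it is fully home and both spring rollers have snapped into its notches. Only then press the raised green end of the dock's rocker switch fully down, and come away. Do not lift or tip the pack, do not touch its tower or handle, and leave the pot, the small box and the bottle where they stand.

Things in the scene. Friction and masses are not known exactly. Their poses are not given: they have to be found in the camera images.
- pack: Battery pack, loose, 0.75 to 1.1 kg. Dark base 120 mm long (x), 100 mm wide (y), 34 mm high; a light grey tower stands on its leading part and leaves a step, 46 mm long, behind it. Origin: centre of the underside; x points to the leading end (x = +60 mm) with brass contacts that enters the dock. Each side has a notch (17 mm long, 8 mm deep) at x = +20 mm. Pushed near its top it tips over.
- pack_push_face (a point): Middle of the flat upright face at the step's end of the pack's base, 15 mm above the board. The face is 100 mm wide and 34 mm high; push here along the pack's x.
- pack_tower: Tower of the battery pack, fixed to its base: light grey with an orange band, from x = -14 to +58 mm of the pack, 96 mm wide, up to 107 mm above the board, with a dark carrying handle on top up to 131 mm. Origin on top of the base, above the pack's origin. Not to be touched.
- dock: Charging dock. Origin on the board's top (16 mm above the desk); x points the way in. The pack is fully home when its origin and axes meet the dock's; a solid stop comes 1.5 mm later. Rails with slippery white liners, 26 mm high, 104 mm apart, from x = -30 to 61 mm; housing from there to x = 160 mm, 126 mm wide, 50 mm high. Sliding takes 3 to 9 N; contacts and rollers add up to 8 N.
- dock_mouth (a point): Middle of the dock's flared mouth, on the board: x = -75 mm of the dock. It narrows from 144 mm here to 104 mm where the rails begin (x = -30 mm); 166 mm wide outside.
- contact_block (a joint): Sprung contact block in the dock's end wall, 8 to 27 mm above the board: 0 = free, grows as the pack's end pushes it in; about 0.005 m when the pack is fully home. Force 0.7 to 2 N.
- catch_left (a joint): Spring roller in the dock's rail on its +y side, at x = 20 mm: 0 = out (also when it has snapped into the pack's notch), about 0.003 m while the pack's side holds it back. Force 1.5 to 2.5 N.
- catch_right (a joint): The same roller in the rail on the dock's -y side.
- switch (a joint): Rocker switch on top of the charger housing, 37 mm long, 26 mm wide, pivot at x = 122 mm of the dock: 0 = off (green half, the one away from the pack, stands up), 0.44 rad = on (green half pressed level, 5 mm above the housing, 55 mm above the board). It is stiff and stays where it is left; about 2 N at the green end.
- switch_green_end (a point): Point on the green half of the rocker, 13 mm from its pivot, where to press; it goes down about 5.5 mm. About 60 mm above the board when off.
- paste_pot: Round paste pot, 68 mm wide, 43 mm high, bystander; origin centre of its underside.
- bur_box: Small box 57 x 41 x 43 mm with a clear upper part, bystander; origin centre of its underside.
- dropper_bottle: Brown dropper bottle, 33 mm wide, 102 mm high, bystander; origin centre of its underside.

How it is judged:
By the outcome, as a careful person would: the job done as asked, in the order asked, and still so for the second after the job is handed in, with the robot touching nothing.
It also fails if it takes over 61 s, if anything falls off the work surface, if the arm or the gripper's body presses on something with over 40 N, if the wrist force passes 120 N, or if a joint passes its speed limit or range.

## Working session

There is one attempt and no reset: what is moved stays moved. The work goes in short steps, Python scripts to look and compute and a shell command to move; the robot and the scene stay as the last step left them, time stands still between calls to the robot, and variables do not carry over. Pictures are saved under pics/ and viewed, at most 10 in all, crops included, and the job is handed in when it is done.

```bash
mkdir -p pics; cat > h.py <<'E'
import numpy as np, cv2
from plant import r, optics
def cloud(name):
    img,d=optics.snapshot(name); c=optics.calibration(name)
    h,w=d.shape; f=h/2/np.tan(np.radians(c["vfov"])/2)
    K=np.array([[f,0,c["cx"]],[0,f,c["cy"]],[0,0,1.]])
    u,v=np.meshgrid(np.arange(w),np.arange(h))
    p=np.stack([u,v],-1).reshape(-1,1,2).astype(np.float64)
    n=cv2.undistortPoints(p,K,np.array([c["k1"],0,0,0.])).reshape(h,w,2)
    P=np.stack([n[...,0]*d,-n[...,1]*d,-d,np.ones_like(d)],-1)@np.array(c["cam_to_world"]).T
    P=P[...,:3]; P[d==0]=np.nan
    return img,d,P
E
python3 - <<'E'
from h import *
for n in("top","side"):
    img,d,P=cloud(n); cv2.imwrite(f"pics/{n}0.png",img); np.save(f"{n}0.npy",P)
s=r.get_state(); print(s, optics.calibration("top"))
E
```

```text
{'clock': 0.1, 'q': array([-1.20219105,  0.68991423, -0.19454087,  1.56623214,  0.15732814,
        0.90249866, -0.21514549]), 'qd': array([-1.41587590e-03, -1.66389226e-03, -3.85052215e-06, -1.08855618e-03,
       -3.02707961e-03, -2.80549494e-04,  5.84875824e-04]), 'joint_torque': array([-3.04750676e-03, -5.28507900e+01, -1.27169654e+00, -1.53838027e+01,
       -5.25736890e-02,  1.99051581e-03,  5.17613285e-05]), 'tool_pos': array([0.20521691, 0.58974953, 0.23798406]), 'eef_rot': array([ 1.66590568e-01,  9.86025809e-01, -8.25147538e-04, -7.46089190e-05]), 'contact_force': array([0.07849512, 0.04575913, 0.4806464 ]), 'moment': array([-0.00493974, -0.01341529, -0.02655633]), 'finger_force': 0.0, 'opening': 0.9997840707288473} {'vfov': 48.19790235675269, 'cx': 253.5022494773628, 'cy': 190.0180854578609, 'k1': 0.04010371734894595, 'cam_to_world': array([[-1.87592680e-02,  9.96554887e-01, -8.07864263e-02,
         4.05237133e-01],
       [-9.99823991e-01, -1.87203749e-02,  1.23888584e-03,
        -1.71089125e-01],
       [-2.77734447e-04,  8.07954477e-02,  9.96730665e-01,
         9.55390797e-01],
       [ 0.00000000e+00,  0.00000000e+00,  0.00000000e+00,
         1.00000000e+00]])}
```

View pics/top0.png

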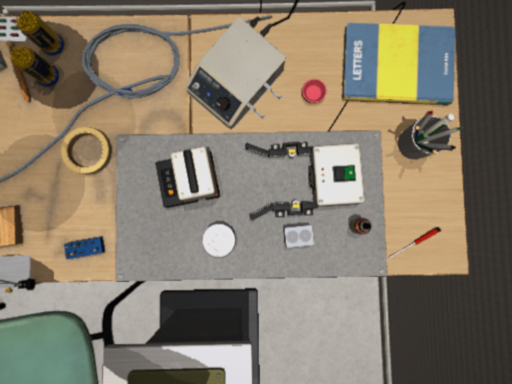

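View pics/side0.png

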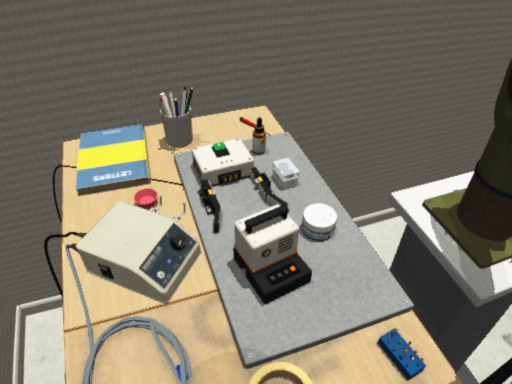

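The top view shows the pack at about (187,177), with its dark step on the left. The dock housing is at (337,175), the rails at about (292,150) and (295,208), and the green rocker at (345,173). The way in points right in the image, which is −y. The pot is at (218,240), the box at (299,236) and the bottle at (361,226).

```bash
python3 - <<'E'
from h import *
P=np.load("top0.npy"); img=cv2.imread("pics/top0.png")
b=P[140:270,125:150].reshape(-1,3); zb=np.nanmedian(b[:,2]); print("board z",zb, "desk", np.nanmedian(P[230:260,440:460,2]))
def rect(u0,u1,v0,v1,lo,hi,name,Q=P):
    S=Q[v0:v1,u0:u1].reshape(-1,3); S=S[(S[:,2]-zb>lo)&(S[:,2]-zb<hi)]
    if len(S)<5: print(name,"few");return
    (c,s,a)=cv2.minAreaRect((S[:,:2]*1000).astype(np.float32)); print(name,len(S),"c",np.round(c,1),"size",np.round(s,1),"ang",round(a,2),"z",np.round((np.median(S[:,2])-zb)*1000,1), "bbox",np.round(S.min(0)*1000),np.round(S.max(0)*1000))
rect(300,375,135,215,.042,.056,"housing")
rect(300,375,135,215,.0525,.08,"rocker")
rect(240,312,135,165,.018,.034,"railL")
rect(240,316,196,225,.018,.034,"railR")
rect(145,230,135,215,.025,.04,"packbase")
rect(145,230,135,215,.098,.112,"towertop")
rect(145,230,135,215,.12,.14,"handle")
rect(145,230,135,215,.015,.14,"packall")
rect(195,245,215,265,.03,.055,"pot")
rect(280,320,220,252,.02,.055,"box")
rect(345,380,210,240,.03,.12,"bottle")
Q=np.load("side0.npy")
rect(0,511,0,383,.0,.0,"x")
for nm,(x0,x1,y0,y1) in dict(pack=(.33,.55,-.12,.08),dock=(.33,.55,-.45,-.2)).items():
    m=(Q[...,0]>x0)&(Q[...,0]<x1)&(Q[...,1]>y0)&(Q[...,1]<y1)
    W=np.where(m[...,None],Q,np.nan)
    for lo,hi in((.025,.04),(.042,.056),(.098,.112),(.12,.14)): rect(0,512,0,384,lo,hi,"side "+nm+str(lo),W)
E
python3 -c "
import cv2
i=cv2.imread('pics/top0.png')[130:260,145:385]; cv2.imwrite('pics/c.png',cv2.resize(i,None,fx=3.3,fy=3.3,interpolation=cv2.INTER_CUBIC))"
```

```text
board z 0.016924451232390725 desk 0.0013119874392824027
housing 2699 c [ 508.3 -348.9] size [128.   98.2] ang 2.79 z 50.1 bbox [ 443. -400.   59.] [ 573. -298.   73.]
rocker 428 c [ 508.9 -347.7] size [115.4  88.5] ang 4.59 z 54.2 bbox [ 452. -394.   69.] [ 569. -303.   81.]
railL 529 c [ 566.7 -226.8] size [ 33.8 142.2] ang 0.23 z 25.6 bbox [ 550. -298.   35.] [ 584. -156.   48.]
railR 479 c [ 435.2 -233.9] size [ 33.6 144.5] ang 10.16 z 25.5 bbox [ 416. -303.   35.] [ 464. -164.   48.]
packbase 900 c [505.3 -31.1] size [101.6 119.8] ang 10.21 z 34.3 bbox [446. -97.  42.] [564.  34.  57.]
towertop 1432 c [509.7 -52.5] size [98.4 72.2] ang 10.18 z 106.7 bbox [456. -95. 116.] [562. -11. 129.]
handle 377 c [509.7 -52.6] size [85.8 16.1] ang 10.05 z 130.6 bbox [467. -67. 141.] [552. -39. 152.]
packall 2932 c [505.1 -31.3] size [101.7 119.9] ang 10.01 z 105.3 bbox [446. -98.  32.] [564.  34. 152.]
pot 843 c [375.4 -97.4] size [66.4 65.7] ang 43.63 z 42.9 bbox [ 342. -132.   47.] [408. -65.  65.]
box 558 c [ 379.7 -264.4] size [41.1 57.1] ang 5.03 z 43.2 bbox [ 358. -293.   37.] [ 401. -2
[... 233 characters left out ...]
 57.]
side pack0.042 627 c [450.  -63.1] size [225.9  62.9] ang 24.0 z 43.5 bbox [ 343. -120.   59.] [550. -10.  73.]
side pack0.098 1176 c [509.3 -51.8] size [93.3 72.8] ang 9.42 z 106.5 bbox [459. -93. 115.] [550.  -9. 129.]
side pack0.12 402 c [509.8 -52.1] size [82.7 17. ] ang 9.59 z 130.2 bbox [468. -66. 137.] [550. -38. 150.]
side dock0.025 608 c [ 427.5 -288.6] size [185.5 162.7] ang 35.71 z 29.7 bbox [ 359. -397.   42.] [ 550. -201.   57.]
side dock0.042 1403 c [ 455.4 -316.5] size [188.7 167.8] ang 1.38 z 49.7 bbox [ 359. -400.   59.] [ 550. -234.   73.]
side dock0.098 8 c [ 401.4 -391.5] size [4.7 8. ] ang 61.46 z 100.6 bbox [ 398. -395.  117.] [ 404. -388.  120.]
side dock0.12 few
```

View pics/c.png

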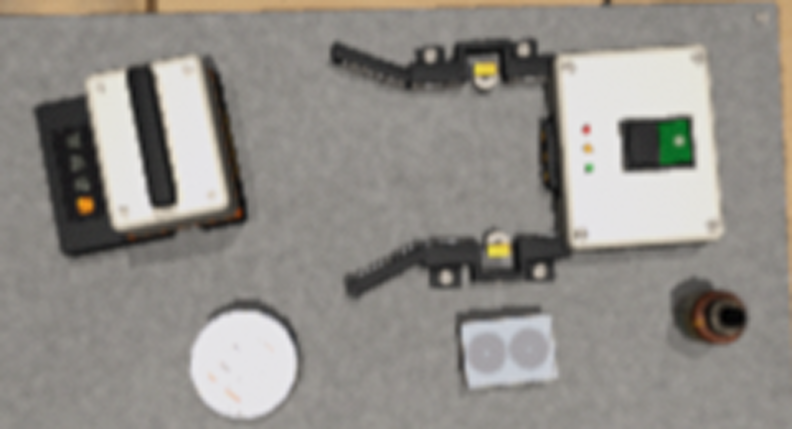

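Sizes and heights match the data: housing 128x98 mm at 50 mm, base 101.6x119.8 mm, tower top at 107 mm. The board is at z = 0.016.

| Item | Position (mm) | Heading relative to −y |
|---|---|---|
| Dock origin | about (503, −238.5) | 2.8° |
| Pack origin | about (505, −31) | 10.1° |

I'll go behind the pack, turn the tool, then measure.

```bash
R='python3 -m pendant'
$R '[[-0.734,-0.674,0,0,0,0],[-0.734,-0.674,0,0,0,0],[-0.734,-0.674,0,0,0,0],[-0.734,-0.674,0,0,0,0],[-0.734,-0.674,0,0,0,0]]' 0.27 | tail -c 400
$R '[[-0.734,-0.674,0,0,0,0],[-0.734,-0.674,0,0,0,0],[-0.734,-0.674,0,0,0,0],[-0.734,-0.674,0,0,0,0],[-0.734,-0.674,0,0,0,0]]'  >/dev/null
$R '[[-0.734,-0.674,0,0,0,0],[-0.734,-0.674,0,0,0,0],[-0.734,-0.674,0,0,0,0],[-0.734,-0.674,0,0,0,0],[-0.734,-0.674,0,0,0,0]]' >/dev/null
$R '[[-0.734,-0.674,0,0,0,0],[-0.734,-0.674,0,0,0,0],[-0.734,-0.674,0,0,0,0],[-0.734,-0.674,0,0,0,0],[-0.734,-0.674,0,0,0,0]]' 
$R '[[-0.734,-0.674,0,0,0,0],[-0.734,-0.674,0,0,0,0],[-0.734,-0.674,0,0,0,0],[0,0,0,0,0,0.0375],[0,0,0,0,0,0.0375]]' >/dev/null
$R '[[0,0,0,0,0,0.0375],[0,0,0,0,0,0.0375],[0,0,0,0,0,0.0375],[0,0,0,0,0,0.0375],[0,0,0,0,0,0.0375]]' >/dev/null
$R '[[0,0,0,0,0,0.0375],[0,0,0,0,0,0.0375],[0,0,0,0,0,0],[0,0,0,0,0,0]]'
cat >> h.py <<'E'
from scipy.spatial.transform import Rotation as Rot
def tool():
    s=r.get_state(); M=Rot.from_quat(s["eef_rot"]).as_matrix()
    print("t",round(s["clock"],2),"tcp mm",np.round(s["tool_pos"]*1000,1),"y-axis deg",round(np.degrees(np.arctan2(M[1,1],M[0,1])),2),"z",np.round(M[:,2],3),"F",np.round(s["contact_force"],1),"open",round(s["opening"]*88,1))
    return s["tool_pos"]*1000,M
def to_tool(target):
    p,M=tool(); print("rows-units shift (x,y,z fraction total):",np.round(M.T@(np.array(target)-p)/25,3))
E
python3 -c "
from h import *
to_tool([488.5,62.4,25])"
```

```text
clock: 0.52
tool_pos: [0.2646, 0.4792, 0.2384]
eef_rot: [0.167, 0.986, -0.0, -0.0]
contact_force: [1.2, -0.1, -0.1]
opening: 0.65
finger_force: 0.0
clock: 1.77
tool_pos: [0.4415, 0.1502, 0.2385]
eef_rot: [0.167, 0.986, -0.0, -0.0]
contact_force: [0.1, 0.8, -0.7]
opening: 0.639
finger_force: 0.0
clock: 2.93
tool_pos: [0.4764, 0.0857, 0.2385]
eef_rot: [0.641, 0.768, -0.0, -0.0]
contact_force: [-0.4, -0.2, 0.3]
opening: 0.633
finger_force: 0.0
t 2.93 tcp mm [476.4  85.7 238.5] y-axis deg 10.27 z [-0. -0. -1.] F [-0.4 -0.2  0.3] open 55.7
rows-units shift (x,y,z fraction total): [-1.002  0.314  8.541]
```

```bash
R='python3 -m pendant'
$R '[[0,0.15,0.9,0,0,0],[0,0.16,0.9,0,0,0],[0,0,0.9,0,0,0],[0,0,0.9,0,0,0],[0,0,0.9,0,0,0]]' >/dev/null
$R '[[0,0,0.9,0,0,0],[0,0,0.9,0,0,0],[0,0,0.9,0,0,0],[0,0,0.8,0,0,0],[0,0,0.54,0,0,0]]' >/dev/null
$R '[[-0.5,0,0,0,0,0],[-0.5,0,0,0,0,0],[0,0,0,0,0,0],[0,0,0,0,0,0]]' >/dev/null
cat >> h.py <<'E'
def packpose(P):
    zb=.0169
    m=(P[...,0]>.4)&(P[...,0]<.6)&(P[...,1]<.06)&(P[...,1]>-.32)
    out=[]
    for lo,hi,off in((.098,.112,22),(.122,.14,22)):
        S=P[m&(P[...,2]-zb>lo)&(P[...,2]-zb<hi)]
        c,s,a=cv2.minAreaRect((S[:,:2]*1000).astype(np.float32))
        if a>45: a-=90; s=s[::-1]
        f=np.array([np.sin(np.radians(a)),-np.cos(np.radians(a))]); o=np.array(c)-off*f
        if lo<.1: oo,aa=o,a
        print("size",np.round(s,1),"origin",np.round(o,1),"ang",round(a,2))
    D=np.array([502.9,-238.5]); t=np.radians(2.8); fd=np.array([np.sin(t),-np.cos(t)]); e=np.array([np.cos(t),np.sin(t)])
    print("dock: along",np.round((oo-D)@fd,1),"lat",np.round((oo-D)@e,1),"dang",round(aa-2.8,2))
E
python3 - <<'E'
from h import *
to_tool([494.6,27.9,25])
img,d,P=cloud("top"); packpose(P); cv2.imwrite("pics/a1.png",cv2.resize(img[120:270,110:390],None,fx=2.8,fy=2.8))
E
```

```text
t 4.1 tcp mm [488.8  62.1  25.1] y-axis deg 10.08 z [-0.     0.001 -1.   ] F [ 0.3  0.7 -0.4] open 55.9
rows-units shift (x,y,z fraction total): [-1.386 -0.011  0.003]
size [180.6 154.7] origin [494.9   4.5] ang 0.13
size [ 85.2 122.7] origin [496.7  21.4] ang 9.66
dock: along -243.1 lat 3.9 dang -2.67
```

View pics/a1.png

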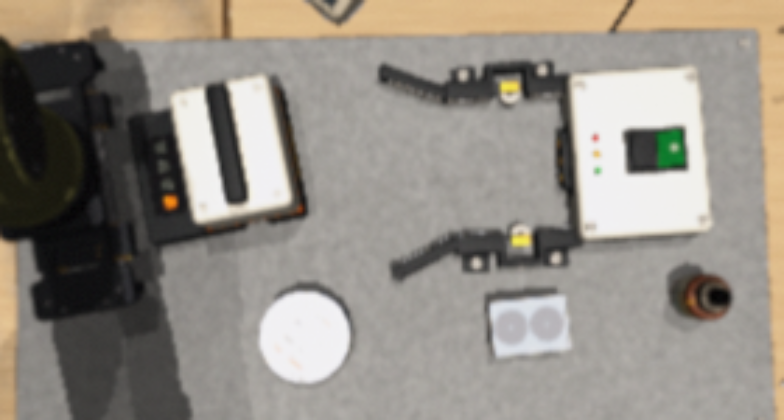

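The gripper is at (75,180), square behind the pack and clear of it. I'll use the white tower colour to keep the gripper out of the fit, then make contact.

```bash
R='python3 -m pendant'
sed -i 's/def packpose(P):/def packpose(P,img):/; s/S=P\[m&/S=P[m\&((img.min(2)>110)|(lo>.1))\&/; s/(.122,.14,22))/)/' h.py
$R '[[-0.2,0,0,0,0,0],[-0.2,0,0,0,0,0],[-0.2,0,0,0,0,0],[-0.2,0,0,0,0,0],[-0.1,0,0,0,0,0]]' | grep force
$R '[[-0.08,0,0,0,0,0],[-0.08,0,0,0,0,0],[-0.08,0,0,0,0,0],[-0.04,0,0,0,0,0]]' 
python3 - <<'E'
from h import *
tool(); img,d,P=cloud("top"); packpose(P,img)
E
```

```text
contact_force: [-1.2, 5.9, 0.3]
finger_force: 2.5
clock: 4.9
tool_pos: [0.4935, 0.0367, 0.0253]
eef_rot: [0.641, 0.768, 0.002, -0.001]
contact_force: [-1.4, 9.1, 2.8]
opening: 0.64
finger_force: 4.2
t 4.9 tcp mm [493.5  36.7  25.3] y-axis deg 10.27 z [-0.     0.004 -1.   ] F [-1.4  9.1  2.8] open 56.3
size [97.3 71. ] origin [506.3 -33.4] ang 10.35
dock: along -204.7 lat 13.4 dang 7.55
```

```bash
R='python3 -m pendant'
$R '[[-0.16,-0.012,0,0,0,0.0032],[-0.16,-0.012,0,0,0,0.0032],[-0.16,-0.012,0,0,0,0.0032],[-0.16,-0.012,0,0,0,0.0032],[-0.16,-0.012,0,0,0,0.0032]]' | grep force
$R '[[-0.16,-0.012,0,0,0,0.0032],[-0.16,-0.012,0,0,0,0.0032],[-0.16,-0.012,0,0,0,0.0032],[-0.16,-0.012,0,0,0,0.0032],[-0.16,-0.012,0,0,0,0.0032]]' | grep force
python3 - <<'E'
from h import *
tool(); img,d,P=cloud("top"); packpose(P,img)
E
```

```text
contact_force: [1.3, 6.4, 1.4]
finger_force: 3.2
contact_force: [0.8, 5.5, 0.4]
finger_force: 3.1
t 5.78 tcp mm [497.2  -3.8  25.3] y-axis deg 4.5 z [ 0.002  0.004 -1.   ] F [0.8 5.5 0.4] open 55.8
size [97.5 71.1] origin [503.2 -74.8] ang 4.68
dock: along -163.5 lat 8.3 dang 1.88
```

```bash
R='python3 -m pendant'
$R '[[-0.16,-0.014,0,0,0,0.0032],[-0.16,-0.014,0,0,0,0.0032],[-0.16,-0.014,0,0,0,0.0032],[-0.16,-0.014,0,0,0,0.0032],[-0.16,-0.014,0,0,0,0.0032]]' | grep force
$R '[[-0.16,-0.014,0,0,0,0.0032],[-0.16,-0.014,0,0,0,0.003],[-0.16,-0.014,0,0,0,0.002],[-0.16,-0.014,0,0,0,0],[-0.16,-0.014,0,0,0,0]]' | grep force
python3 - <<'E'
from h import *
tool(); img,d,P=cloud("top"); packpose(P,img)
E
```

```text
contact_force: [2.0, 6.6, 1.0]
finger_force: 3.1
contact_force: [0.5, 7.0, 1.8]
finger_force: 3.4
t 6.67 tcp mm [494.7 -44.   25.3] y-axis deg 0.16 z [ 0.002  0.003 -1.   ] F [0.5 7.  1.8] open 55.8
size [153.1  83.2] origin [ 515.3 -111.4] ang 10.03
dock: along -126.3 lat 18.6 dang 7.23
```

```bash
sed -i 's/    out=\[\]/    m\&=P[...,1]<r.get_state()["tool_pos"][1]-.045/' h.py
python3 - <<'E'
from h import *
img,d,P=cloud("top"); packpose(P,img); cv2.imwrite("pics/a2.png",cv2.resize(img[120:270,110:390],None,fx=2.8,fy=2.8))
E
```

```text
size [95.4 71.8] origin [ 493.8 -116.6] ang 0.29
dock: along -122.2 lat -3.2 dang -2.51
```

View pics/a2.png

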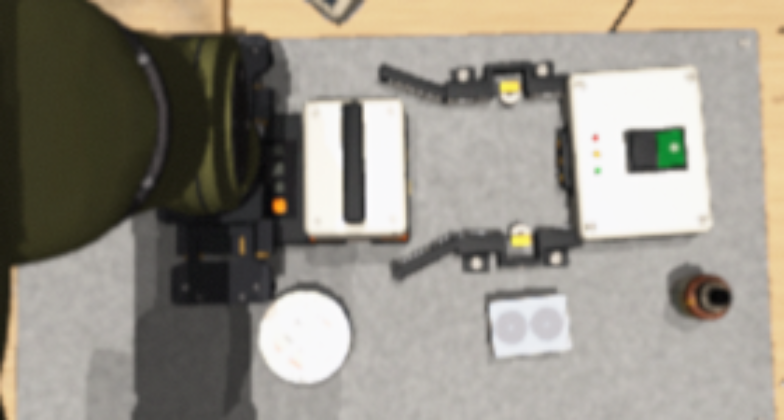

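The pack is straight, at the mouth. I'll turn it back by 2.6° as it goes in.

```bash
R='python3 -m pendant'
$R '[[-0.16,0.002,0,0,0,-0.0016],[-0.16,0.002,0,0,0,-0.0016],[-0.16,0.002,0,0,0,-0.0016],[-0.16,0.002,0,0,0,-0.0016],[-0.16,0.002,0,0,0,-0.0016]]' | grep force
$R '[[-0.16,0.002,0,0,0,-0.0016],[-0.12,0.002,0,0,0,-0.0016],[-0.08,0.002,0,0,0,-0.0016]]' | grep force
python3 - <<'E'
from h import *
tool(); img,d,P=cloud("top"); packpose(P,img)
E
```

```text
contact_force: [-1.6, 7.5, 2.7]
finger_force: 3.8
contact_force: [-1.3, 7.9, 2.4]
finger_force: 3.9
t 7.43 tcp mm [493.8 -73.6  25.2] y-axis deg 2.37 z [-0.002  0.003 -1.   ] F [-1.3  7.9  2.4] open 55.9
size [95.9 71.7] origin [ 496.1 -144.9] ang 2.36
dock: along -93.9 lat -2.2 dang -0.44
```

```bash
R='python3 -m pendant'
$R '[[-0.1,0.015,0,0,0,-0.0008],[-0.1,0.015,0,0,0,-0.0008],[-0.1,0.015,0,0,0,-0.0008],[-0.1,0.01,0,0,0,0],[-0.1,0,0,0,0,0]]' | grep force
python3 - <<'E'
from h import *
tool(); img,d,P=cloud("top"); packpose(P,img)
E
```

```text
contact_force: [-1.2, 8.0, 2.8]
finger_force: 4.1
t 7.9 tcp mm [495.4 -85.2  25.1] y-axis deg 2.85 z [-0.003  0.004 -1.   ] F [-1.2  8.   2.8] open 55.9
size [96.1 71.8] origin [ 498.2 -156.6] ang 3.01
dock: along -82.1 lat -0.7 dang 0.21
```

```bash
R='python3 -m pendant'
$R '[[-0.14,0.004,0,0,0,0],[-0.14,0.004,0,0,0,0],[-0.14,0,0,0,0,0],[-0.14,0,0,0,0,0],[-0.14,0,0,0,0,0]]' | grep force
$R '[[-0.14,0,0,0,0,0],[-0.14,0,0,0,0,0],[-0.14,0,0,0,0,0],[-0.14,0,0,0,0,0],[-0.14,0,0,0,0,0]]' | grep force
python3 - <<'E'
from h import *
tool(); img,d,P=cloud("top"); packpose(P,img)
E
```

```text
contact_force: [0.9, 8.0, 2.2]
finger_force: 4.0
contact_force: [-0.3, 8.4, 3.1]
finger_force: 4.1
t 8.78 tcp mm [ 497.5 -120.1   25.1] y-axis deg 2.85 z [-0.002  0.004 -1.   ] F [-0.3  8.4  3.1] open 55.6
size [96.7 71.3] origin [ 500.9 -191.3] ang 2.91
dock: along -47.2 lat 0.3 dang 0.11
```

```bash
R='python3 -m pendant'
$R '[[-0.14,0,0,0,0,0],[-0.14,0,0,0,0,0],[-0.14,0,0,0,0,0],[-0.14,0,0,0,0,0],[-0.14,0,0,0,0,0]]' | grep force
$R '[[-0.14,0,0,0,0,0],[-0.14,0,0,0,0,0],[-0.14,0,0,0,0,0],[-0.1,0,0,0,0,0],[-0.06,0,0,0,0,0]]' | grep force
python3 - <<'E'
from h import *
tool(); img,d,P=cloud("top"); packpose(P,img)
E
```

```text
contact_force: [-0.4, 9.9, 4.8]
finger_force: 5.3
contact_force: [-0.2, 11.1, 4.3]
finger_force: 5.5
t 9.67 tcp mm [ 499.  -151.    25.1] y-axis deg 2.88 z [-0.003  0.005 -1.   ] F [-0.2 11.1  4.3] open 55.9
size [97.  70.8] origin [ 502.8 -222.5] ang 2.32
dock: along -16.0 lat 0.7 dang -0.48
```

```bash
R='python3 -m pendant'; g(){ grep -E 'tool_pos|contact'; }
$R '[[-0.08,0,0,0,0,0],[-0.08,0,0,0,0,0],[-0.08,0,0,0,0,0],[-0.08,0,0,0,0,0],[-0.06,0,0,0,0,0]]' |g
$R '[[-0.04,0,0,0,0,0],[-0.04,0,0,0,0,0],[-0.04,0,0,0,0,0]]' |g
$R '[[-0.04,0,0,0,0,0],[-0.04,0,0,0,0,0]]' |g
python3 - <<'E'
from h import *
tool(); img,d,P=cloud("top"); packpose(P,img)
E
```

```text
tool_pos: [0.4994, -0.1603, 0.0251]
contact_force: [-1.9, 10.4, 4.4]
tool_pos: [0.4996, -0.164, 0.0251]
contact_force: [-0.3, 9.2, 3.5]
tool_pos: [0.4997, -0.1657, 0.0251]
contact_force: [-1.4, 10.0, 3.7]
t 10.55 tcp mm [ 499.7 -165.7   25.1] y-axis deg 2.85 z [-0.003  0.005 -1.   ] F [-1.4 10.   3.7] open 55.8
size [97.6 69.5] origin [ 504.2 -238.9] ang 1.22
dock: along 0.5 lat 1.3 dang -1.58
```

```bash
R='python3 -m pendant'; g(){ grep -E 'tool_pos|contact'; }
$R '[[-0.03,0,0,0,0,0],[-0.03,0,0,0,0,0]]' |g
$R '[[-0.03,0,0,0,0,0],[0,0,0,0,0,0]]' |g
python3 - <<'E'
from h import *
img,d,P=cloud("top"); cv2.imwrite("pics/a3.png",cv2.resize(img[130:230,230:380],None,fx=5,fy=5,interpolation=cv2.INTER_CUBIC))
E
```

```text
tool_pos: [0.4996, -0.1664, 0.0251]
contact_force: [-0.8, 11.1, 4.9]
tool_pos: [0.4996, -0.1673, 0.0251]
contact_force: [-1.0, 11.0, 4.8]
```

View pics/a3.png

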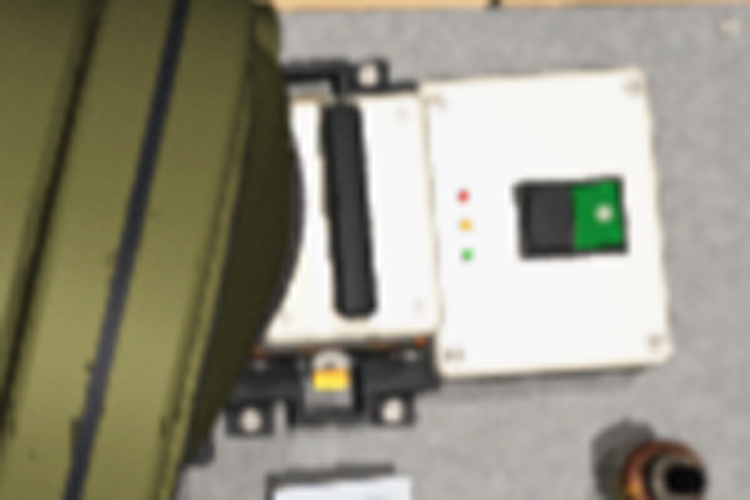

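```bash
R='python3 -m pendant'; g(){ grep -E 'tool_pos|contact'; }
$R '[[-0.03,0,0,0,0,0],[0,0,0,0,0,0]]' |g
$R '[[-0.03,0,0,0,0,0],[0,0,0,0,0,0]]' |g
$R '[[-0.03,0,0,0,0,0],[0,0,0,0,0,0]]' |g
python3 - <<'E'
from h import *
Q=optics.snapshot("side"); cv2.imwrite("pics/s1.png",cv2.resize(Q[0][130:280,160:340],None,fx=4,fy=4,interpolation=cv2.INTER_CUBIC))
E
```

```text
tool_pos: [0.4996, -0.1678, 0.0251]
contact_force: [-1.1, 11.4, 5.5]
tool_pos: [0.4996, -0.1684, 0.0251]
contact_force: [-1.7, 10.4, 5.2]
tool_pos: [0.4996, -0.1689, 0.0251]
contact_force: [-1.5, 11.9, 5.4]
```

View pics/s1.png

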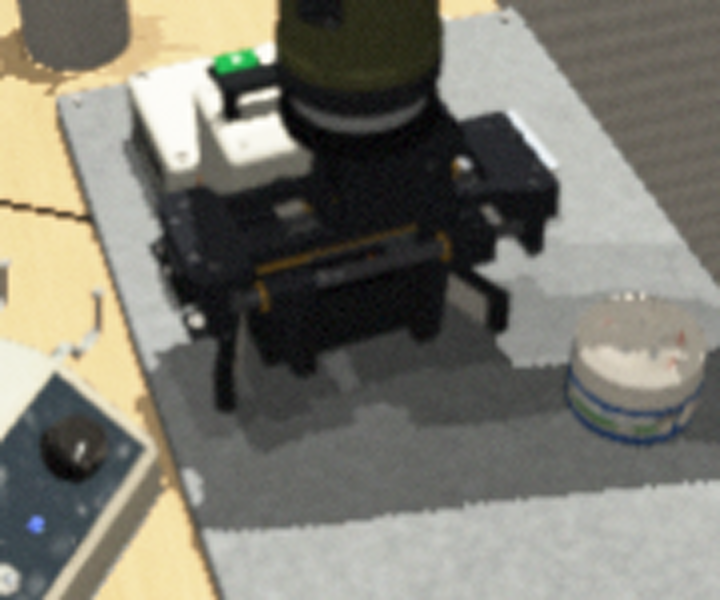

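The side view is blocked by the gripper, which is upright behind the pack; the green rocker shows at (237,62). No stop felt yet, so I'll go on in small steps.

```bash
R='python3 -m pendant'; g(){ grep -E 'tool_pos|contact'; }
$R '[[-0.03,0,0,0,0,0],[0,0,0,0,0,0]]' |g
$R '[[-0.03,0,0,0,0,0],[0,0,0,0,0,0]]' |g
$R '[[-0.03,0,0,0,0,0],[0,0,0,0,0,0]]' |g
python3 - <<'E'
from h import *
img,d,P=cloud("top"); zb=.0169
m=(P[...,2]-zb>.122)&(P[...,2]-zb<.14)&(P[...,1]>-.3)&(P[...,1]<-.235)&(abs(P[...,0]-.505)<.03)
S=P[m]; k=np.polyfit(S[:,0],S[:,1],1); print("handle mid y at x=.505:",np.polyval(k,.505)*1000, np.ptp(S[:,1]),"front edge pct",np.percentile(S[:,1],[2,98]), "slope deg",np.degrees(k[0]))
E
```

```text
tool_pos: [0.4996, -0.1689, 0.0251]
contact_force: [-0.7, 14.2, 6.3]
tool_pos: [0.4996, -0.1689, 0.0251]
contact_force: [-0.8, 14.7, 6.6]
tool_pos: [0.4996, -0.1689, 0.0251]
contact_force: [-1.2, 16.5, 7.3]
handle mid y at x=.505: -261.36724546923915 0.017839515843635856 front edge pct [-0.26999348 -0.25376411] slope deg 2.872670299987587
```

```bash
R='python3 -m pendant'; g(){ grep -E 'tool_pos|contact'; }
$R '[[-0.06,0,0,0,0,0],[-0.06,0,0,0,0,0],[0,0,0,0,0,0]]' |g
$R '[[-0.06,0,0,0,0,0],[-0.06,0,0,0,0,0],[0,0,0,0,0,0]]' |g
```

```text
tool_pos: [0.4996, -0.1689, 0.0251]
contact_force: [-0.3, 22.2, 8.7]
tool_pos: [0.4996, -0.1689, 0.0251]
contact_force: [-1.9, 27.6, 11.7]
```

Solid stop: no motion at 27 N, and the position agrees with the camera (home + 1.5 mm). I'll back away, rise and check.

```bash
R='python3 -m pendant'; g(){ grep -E 'clock|tool_pos|contact'; }
$R '[[0.1,0,0,0,0,0],[0.1,0,0,0,0,0],[0.1,0,0,0,0,0],[0.1,0,0,0,0,0],[0.2,0,0,0,0,0]]' |g
$R '[[0.4,0,0,0,0,0],[0.6,0,0,0,0,0],[0.6,0,0,0,0,0],[0.6,0,0,0,0,0],[0,0,-0.6,0,0,0]]' -1 |g
$R '[[0,0,-0.9,0,0,0],[0,0,-0.9,0,0,0],[0,0,-0.9,0,0,0],[0,0,-0.9,0,0,0],[0,0,-0.9,0,0,0]]' |g
$R '[[0,0,-0.9,0,0,0],[0,0,-0.9,0,0,0],[0.9,0,0,0,0,0],[0.9,0,0,0,0,0],[0,0,0,0,0,0]]' |g
python3 - <<'E'
from h import *
tool()
img,d,P=cloud("top"); packpose(P,img); cv2.imwrite("pics/a4.png",cv2.resize(img[130:230,230:380],None,fx=5,fy=5,interpolation=cv2.INTER_CUBIC))
zb=.0169; m=(P[...,0]>.4)&(P[...,0]<.6)&(P[...,1]<-.3)&(P[...,1]>-.4)
S=P[m&(P[...,2]-zb>.045)&(P[...,2]-zb<.056)]; print(cv2.minAreaRect((S[:,:2]*1000).astype(np.float32)))
hsv=cv2.cvtColor(img,cv2.COLOR_BGR2HSV); g=m&(hsv[...,0]>50)&(hsv[...,0]<80)&(hsv[...,1]>150)
S=P[g]*1000; S=S[S[:,2]>60]; print("green",len(S),S.mean(0),S.min(0),S.max(0))
D=np.array([502.9,-238.5]); t=np.radians(2.8); print("expected green",D+135*np.array([np.sin(t),-np.cos(t)]))
E
```

```text
clock: 13.0
tool_pos: [0.4998, -0.1671, 0.0251]
contact_force: [-0.8, -0.5, 0.1]
clock: 13.42
tool_pos: [0.4964, -0.1085, 0.0385]
contact_force: [-0.4, -0.0, 1.3]
clock: 13.83
tool_pos: [0.4974, -0.1128, 0.1537]
contact_force: [0.1, -0.5, -0.3]
clock: 14.25
tool_pos: [0.4956, -0.0629, 0.1981]
contact_force: [0.5, -0.0, -0.3]
t 14.25 tcp mm [495.6 -62.9 198.1] y-axis deg 2.96 z [ 0.     0.003 -1.   ] F [ 0.5 -0.  -0.3] open 0.0
size [97.6 71.9] origin [ 503.7 -240.1] ang 2.54
dock: along 1.6 lat 0.7 dang -0.26
((486.2803039550781, -350.697021484375), (171.5891876220703, 96.65428924560547), 1.4607658386230469)
green 101 [ 508.46875327 -368.54212394   75.73909543] [ 496.1377283  -378.48539296   68.13019935] [ 520.97392217 -360.05894404   81.83429688]
expected green [ 509.49471892 -373.33882854]
```

View pics/a4.png

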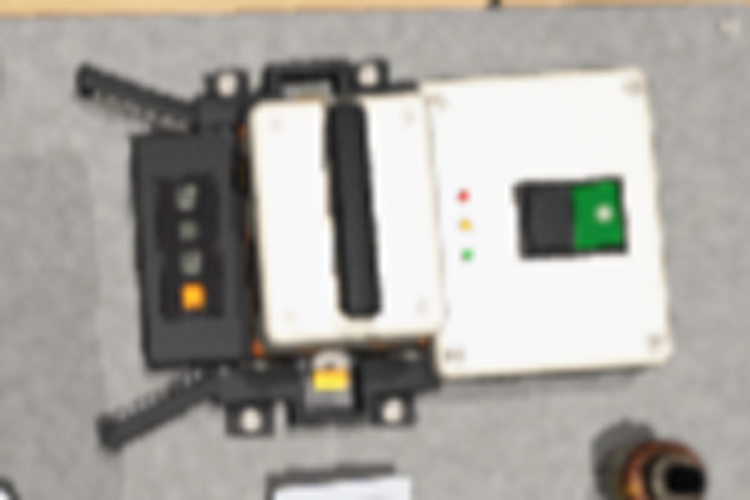

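The pack is square and home: the base's rear edge is at (140–150,135–365) and the tower is against the housing at (435,95–330). The green half is at (573–625,180–255) with its dot at (604,213), which puts it at y = −360 to −378, matching the model. Fingers are shut, so I'll cross high and come down over the green end.

```bash
R='python3 -m pendant'; g(){ grep -E 'clock|tool_pos|contact'; }
$R '[[-0.9,-0.02,0,0,0,0],[-0.9,-0.02,0,0,0,0],[-0.9,-0.02,0,0,0,0],[-0.9,-0.02,0,0,0,0],[-0.9,0,0,0,0,0]]' >/dev/null
$R '[[-0.9,0,0,0,0,0],[-0.9,0,0,0,0,0],[-0.9,0,0,0,0,0],[-0.9,0,0,0,0,0],[-0.9,0,0,0,0,0]]' >/dev/null
$R '[[-0.9,0,0,0,0,0],[-0.9,0,0,0,0,0],[-0.9,0,0,0,0,0],[-0.85,0,0,0,0,0],[0,0,0,0,0,0]]' |g
$R '[[0,0,0,0,0,0],[0,0,0,0,0,0]]' >/dev/null
python3 -c "
from h import *
to_tool([509.6,-376.3,90])"
```

```text
clock: 15.55
tool_pos: [0.5058, -0.3882, 0.1971]
contact_force: [0.4, 0.1, 0.5]
t 15.72 tcp mm [ 507.8 -380.5  197.1] y-axis deg 2.66 z [-0.001  0.001 -1.   ] F [ 0.5 -0.2  0.3] open 0.5
rows-units shift (x,y,z fraction total): [0.159 0.084 4.285]
```

```bash
R='python3 -m pendant'; g(){ grep -E 'tool_pos|contact'; }
$R '[[0.16,0.08,0.8,0,0,0],[0,0,0.8,0,0,0],[0,0,0.8,0,0,0],[0,0,0.8,0,0,0],[0,0,0.6,0,0,0]]' >/dev/null
$R '[[0,0,0.48,0,0,0],[0,0,0,0,0,0],[0,0,0,0,0,0]]' |g
$R '[[0,0,0.08,0,0,0],[0,0,0.08,0,0,0],[0,0,0.08,0,0,0],[0,0,0.08,0,0,0],[0,0,0,0,0,0]]' |g
$R '[[0,0,0.08,0,0,0],[0,0,0.08,0,0,0],[0,0,0.08,0,0,0],[0,0,0,0,0,0]]' |g
$R '[[0,0,0.06,0,0,0],[0,0,0.06,0,0,0],[0,0,0,0,0,0]]' |g
```

```text
tool_pos: [0.5103, -0.376, 0.0905]
contact_force: [1.3, -0.1, -0.4]
tool_pos: [0.5102, -0.3768, 0.0826]
contact_force: [-0.3, -0.2, -0.2]
tool_pos: [0.5105, -0.378, 0.0768]
contact_force: [-0.8, -1.5, 1.1]
tool_pos: [0.5104, -0.377, 0.0735]
contact_force: [-0.8, -1.2, 1.5]
```

```bash
R='python3 -m pendant'; g(){ grep -E 'tool_pos|contact'; }
$R '[[0,0,0.06,0,0,0],[0,0,0.06,0,0,0],[0,0,0,0,0,0]]' |g
$R '[[0,0,0.05,0,0,0],[0,0,0.05,0,0,0],[0,0,0,0,0,0]]' |g
$R '[[0,0,0.05,0,0,0],[0,0,0.05,0,0,0],[0,0,0,0,0,0]]' |g
```

```text
tool_pos: [0.5105, -0.3769, 0.071]
contact_force: [-0.8, -1.5, 5.9]
tool_pos: [0.5105, -0.3769, 0.0708]
contact_force: [-4.0, 1.1, 21.5]
tool_pos: [0.5106, -0.377, 0.0706]
contact_force: [-7.9, 4.3, 36.9]
```

The rocker is at its end: level at z = 0.071, and 37 N without further travel. I'll come away and verify.

```bash
R='python3 -m pendant'; g(){ grep -E 'clock|tool_pos|contact'; }
$R '[[0,0,-0.15,0,0,0],[0,0,-0.3,0,0,0],[0,0,-0.8,0,0,0],[0,0,-0.9,0,0,0],[0,0,-0.9,0,0,0]]' |g
$R '[[0,0,-0.9,0,0,0],[0,0,-0.9,0,0,0],[0,0,-0.9,0,0,0],[0.9,0,0,0,0,0],[0.9,0,0,0,0,0]]' >/dev/null
$R '[[0.9,0,0,0,0,0],[0.9,0,0,0,0,0],[0.9,0,0,0,0,0],[0.9,0,0,0,0,0],[0.9,0,0,0,0,0]]' >/dev/null
$R '[[0.9,0,0,0,0,0],[0.9,0,0,0,0,0],[0.9,0,0,0,0,0],[0.9,0,0,0,0,0],[0.9,0,0,0,0,0]]' >/dev/null
$R '[[0.9,0,0,0,0,0],[0.9,0,0,0,0,0],[0.9,0,0,0,0,0],[0,0,0,0,0,0],[0,0,0,0,0,0]]' |g
python3 - <<'E'
from h import *
tool(); img,d,P=cloud("top"); packpose(P,img); cv2.imwrite("pics/a5.png",cv2.resize(img[130:260,200:380],None,fx=4.3,fy=4.3,interpolation=cv2.INTER_CUBIC))
m=(P[...,0]>.49)&(P[...,0]<.53)
for y0 in range(-380,-338,4):
    S=P[m&(P[...,1]*1000>y0)&(P[...,1]*1000<y0+4)&(abs(P[...,0]-.509)<.009)]; print(y0+2, round(np.median(S[:,2])*1000-16.9,1),end="; ")
E
```

```text
clock: 18.55
tool_pos: [0.5096, -0.3753, 0.1416]
contact_force: [0.8, 0.8, -0.1]
clock: 20.22
tool_pos: [0.4938, -0.0379, 0.209]
contact_force: [0.2, -0.4, -0.1]
t 20.22 tcp mm [493.8 -37.9 209. ] y-axis deg 2.9 z [-0.002  0.001 -1.   ] F [ 0.2 -0.4 -0.1] open 1.1
size [97.5 71.6] origin [ 503.2 -240.1] ang 2.97
dock: along 1.6 lat 0.3 dang 0.17
-378 54.6; -374 54.6; -370 54.6; -366 54.3; -362 54.6; -358 56.0; -354 58.2; -350 61.0; -346 60.4; -342 52.3; -338 52.0;
```

View pics/a5.png

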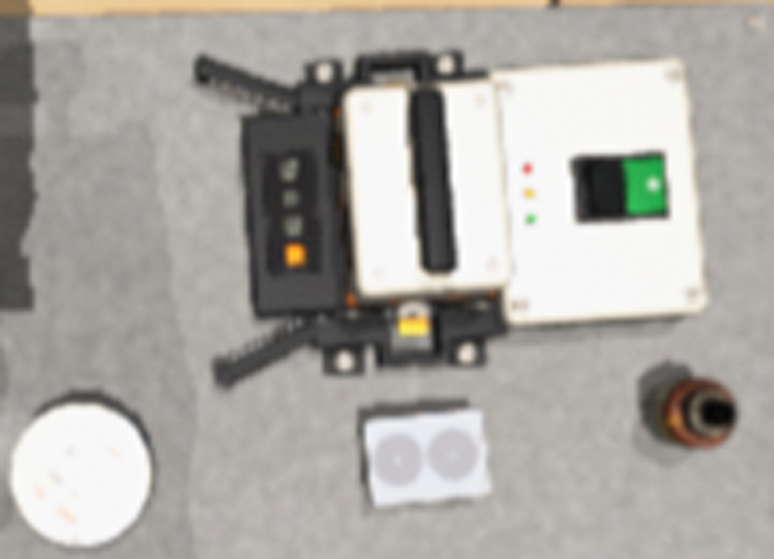

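The green half (625–665,155–215) is level at 54.6 mm, the pack is home, and the bystanders are where they were. The arm is clear.

```bash
python3 -c "
from plant import r
print(r.finish_job())"
```

```text
the job is handed in; nothing more can be done
None
```

The pack was slid upright into the dock against its stop, then the green rocker end was pressed fully level, the arm came away, and the job was handed in at about 20 s; I couldn't see the rollers snap in, so I judged that from the pack's position at the stop.

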